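# Lock the pressure cooker lid

## Robot

A 6-joint arm with a two-finger parallel gripper is mounted at the origin on the work surface. World frame = base frame: x ahead of the robot, y to its left, z up, the work surface at z = 0. Lengths are in m, angles in rad, forces in N, time in s.
With the tool pointing down it reaches from about 0.325 to 0.775 m from the base axis. Payload 5.5 kg.
Tool frame: the origin (TCP) lies between the finger pads; the fingertips stand 22 mm ahead of it and the grasp point (between the pads) lies 3 mm ahead of it; z points along the fingers, y is the line along which they close (so a half turn about z gives the same grasp; the last joint's range is limited). The gripper opens to 88 mm and grips with 3 to 60 N. Pads are 20 mm wide; open, the fingers measure 115 mm over their backs; the gripper's body (75 mm by 178 mm) begins 61 mm behind the grasp point.
Start: joints at [1.267, 0.091, 1.231, -0, 1.82, -0.057], TCP at [0.147, 0.582, 0.245] pointing down, gripper open.
Joint ranges: [-2.87, 2.87], [-0.86, 2.18], [0.17, 2.46], [-1.51, 4.65], [0.06, 2.69], [-2.65, 2.65]. Speed limits (rad/s): [2.57, 2.57, 3.01, 3.14, 3.14, 3.14].

## Interface

Orientations are given as a unit quaternion [x, y, z, w].
In Python, from cell import * gives the robot as it stands.
- The arm moves only by the tool jog_arm, never from a script. Its argument "steps" is a list of rows, each an object with "grip": the finger opening in mm, from 0 to 87.8; "travel": the shift along the tool's x, y, z in units of 25 mm (1.0 is 25 mm), a list of three; "turn": the turn about the tool's z in units of 5 degrees (1.0 is 5 degrees). In form: [{"grip": grip, "travel": [x, y, z], "turn": turn}, ...]. A call has exactly 5 rows; each row shifts and turns the commanded pose from where the row before left it, along the tool's axes as they then stand; what a row does not reach is not made up. A row lasts 1/12 s, in which the tool goes at most 41.7 mm and 7.16 degrees, less where a joint would pass 70% of its speed; a pose out of reach is approached as far as the arm can. A call is refused whole if a number of a shift passes 1 or a number of a turn 1, either way. A call with a gripper value outside its range is refused whole. The fingers move at their own pace and stop on an object; "force" is the grip in N (left out, the last holds). Time passes only in rows, so rows that do not move let the fingers close, or fill a call up. It gives the time, the measured TCP pose, the force, the opening and the grip force at its end, in the units of the state.
- sense(): the state, without advancing time (a new reading comes with each control period).
- camera(name): name is "side" or "top" or "wrist"; returns a dict with "frame" (420x560x3 uint8, red, green, blue), "vertical_fov" (degrees; the focal length in pixels is half the picture's height over the tangent of half this angle, whatever the lens; pixels are square), "cx", "cy" (the principal point, pixels), "R" (3x3) and "t" (3): a world point X has camera coordinates R X + t; the wrist camera has in their place "mount" (4x4, takes a point from camera to tool coordinates, whose origin is the TCP and whose axes are the flange's). Camera axes: x right, y down, z forward; pixel columns grow to the right and rows downward; lengths in m; the calibration is good to about 2 mm. The wrist camera is an equidistant fisheye: a pixel r from the principal point sees the ray r / f radians off the axis. A picture is of the moment at which its call begins: read the wrist's pose just before it. There is no depth.
- close_job(): hands the job in; it is judged then, once.
The state is a dict: "clock": time; "q": joint angles; "dq": joint speeds; "effort": joint torques, N m; "ee_pos": TCP position; "eef_rot": TCP orientation; "wrist_force": force on the tool from outside, world axes, zero at the start; "ft_torque": the same for the moment, N m; "gripper_width": finger opening in m; "grasp_force": force on a finger pad.
Only numpy, scipy, OpenCV 4.12 (cv2) and the standard library are available. Lean on these libraries where they do the work, as an engineer would, in place of code of your own. Each camera call takes 0.05 s, during which the arm holds its last target. There are 200 camera calls.

## Task

The pressure cooker on the plywood table is filled and its lid has only been set in place, with the bar handle crosswise. Press the lid down against its springy rubber seal, turn it clockwise (seen from above) about a quarter turn until the bar lines up with the pot's two side handles, then let go so that it clicks up into its lock. Leave the cooker standing about where it is, and do not disturb the colander, the mug or the spoons.

Things in the scene. Friction and masses are not known exactly. Their poses are not given: they have to be found in the camera images.
- cooker: Aluminium pressure cooker pot, 210 mm diameter, rim 150 mm high, filled, about 4.7 kg, loose but heavy enough to stay put. Origin: centre of its underside; z up. Two black loop handles along its +x and -x at 112 mm height, reaching 170 mm from the axis, 92 mm wide. Three flange teeth with gaps round the rim.
- lid: Round aluminium bayonet lid, 243 mm diameter, 0.5 kg. Origin: on its axis at the underside of its plate, 156.5 mm above the table at the start; z up, x along the bar handle. At the start its three lugs hang in the gaps of the pot's teeth, with 3 deg of play, and its x axis is turned about 84 deg counter-clockwise (seen from above) from the pot's x axis.
- seal (a joint): How far (m) the sprung rubber seal under the lid is pressed: 0 at rest, hard stop at 0.0065. The lid turns only while pressed 0.004 or more (about 6 N; 9 N at the stop), with up to 1 N m, about 84 deg clockwise to an end stop 2 deg past the line of the pot's handles. Let go there it springs up to 0.002: locked, within 2 deg of the line. Turned short, it stays at 0.004, not locked.
- bar_top (a point): Middle of the top face of the black bar handle that bridges the lid, on the lid's axis, 52 mm above the lid's origin; x along the bar, z up. Bar 124 mm long, 22 mm wide, 18 mm thick, 22 mm clear above the lid's flat top, on two feet, each 20 mm along the bar and 22 mm wide, centred 52 mm to either side of the axis.
- flat_top (a point): Lid's axis at the level of its flat top, 12 mm above the lid's origin. The flat is 190 mm across, bare aluminium, free for fingertips to press on beside the bar; the lid's outer edge lies 7 mm lower.
- steam_weight (a point): Top of the black steam weight, a post of 22 mm diameter standing 28 mm high on the flat top, 72 mm from the lid's axis towards its +y. Across from it, 72 mm towards -y, a red safety plug of 14 mm diameter, 6 mm high. Both are fixed to the lid.
- colander: Purple plastic colander, 248 mm diameter, 104 mm high, two small loop handles reaching 152 mm from its axis; bystander to the left. Origin: centre of its underside.
- mug: Blue ceramic mug, 82 mm diameter, 95 mm high, handle at its +y; bystander to the right. Origin: centre of its underside.
- long_spoon: Wooden spoon, 320 mm long, lying along its x axis, up to 12 mm high; bystander. Origin: middle of its length, on the underside.
- short_spoon: Wooden spoon, 230 mm long, lying along its x axis, up to 12 mm high; bystander. Origin: middle of its length, on the underside.
There are look-alikes about, which are no part of the job. Leave any blue or green look-alike of the lid alone.

How it is judged:
At the end, for the whole second after the job is handed in: The lid is sprung up into its lock: bar within 4.5 deg of the line of the pot's side handles, lid level, its origin 153.5 to 156 mm above the pot's underside. Lid and cooker are at rest, the cooker upright and within 50 mm of where it was (angle between the x axis of lid and the x axis of cooker, either way round below 0.08 rad and z of lid in the frame of cooker between 0.1535 and 0.156 m and angle between the z axis of lid and the z axis of cooker, either way round below 0.025 rad and distance of cooker from where it was at the start of the episode below 0.05 m and angle between cooker's own z axis and vertical below 0.03 rad and linear speed of each of lid, cooker below 0.01 m/s); the robot touches nothing.
It fails at once if the colander is moved more than 30 mm (distance of colander from where it was at the start of the episode above 0.03 m).
It fails at once if the mug is moved more than 30 mm (distance of mug from where it was at the start of the episode above 0.03 m).
It fails at once if the long spoon is moved more than 30 mm (distance of long_spoon from where it was at the start of the episode above 0.03 m).
It fails at once if the short spoon is moved more than 30 mm (distance of short_spoon from where it was at the start of the episode above 0.03 m).
It also fails if it takes over 35 s, if anything falls off the work surface, if the arm or the gripper's body presses on something with over 40 N, if the wrist force passes 120 N, or if a joint passes its speed limit or range.

## Working session

There is one attempt and no reset: what is moved stays moved. The work goes in short steps, Python scripts to look and compute and a tool call to move; the robot and the scene stay as the last step left them, time stands still between calls to the robot, and variables do not carry over. Pictures are saved under pics/ and viewed, at most 10 in all, crops included, and the job is handed in when it is done.

Besides the shell and the picture viewer there is one more tool, called after ">>>" by a JSON object that holds its "api" and its "payload". jog_arm: Moves the arm, as the interface text tells. Its arguments: {"type":"object","properties":{"steps":{"type":"array"},"force":{"type":"number"}},"required":["steps"]}

```bash
mkdir -p pics; ls; python3 - <<'E'
from cell import *
import cv2
s=sense();print(s)
for n in("top","side"):
    c=camera(n);cv2.imwrite(f"pics/{n}0.png",c["frame"][:,:,::-1]);print(n,c["vertical_fov"],c["cx"],c["cy"],c["R"],c["t"])
E
```

```text
pics
{'clock': 0.0, 'q': array([ 1.26732681e+00,  9.18603832e-02,  1.23191137e+00, -6.57207915e-06,
        1.81978261e+00, -5.67433314e-02]), 'dq': array([ 3.38947639e-04,  1.08771714e-03, -9.08069053e-04,  7.63582355e-05,
       -9.19145174e-04,  1.52226278e-04]), 'effort': array([-5.28419569e-04, -4.46439922e+01, -4.06447470e+01,  6.96712872e-02,
        2.91340565e-02, -1.49106268e-04]), 'ee_pos': array([0.14648998, 0.58157604, 0.24349153]), 'eef_rot': array([ 1.23051172e-01,  9.92399842e-01, -9.65557642e-04, -1.72570359e-04]), 'wrist_force': array([-0.50928407,  0.0778228 , -0.07374041]), 'ft_torque': array([0.10057623, 0.02716281, 0.01717059]), 'grasp_force': 0.0, 'gripper_width': 0.08744178222399375}
top 48.696312976914406 278.8472988611473 208.38247267148287 [[-0.01807594 -0.99982422 -0.00497861]
 [-0.9882063   0.01862273 -0.1519918 ]
 [ 0.1520578   0.0021725  -0.98836921]] [0.03283859 0.55185746 1.44207699]
side 54.58588561961168 277.17177317919214 208.7267383712262 [[ 0.84061085 -0.54162844 -0.00346795]
 [-0.40741049 -0.62805869 -0.66299244]
 [ 0.35691749  0.55873152 -0.74861806]] [-0.4363068   0.36259169  1.30308426]
```

View pics/top0.png

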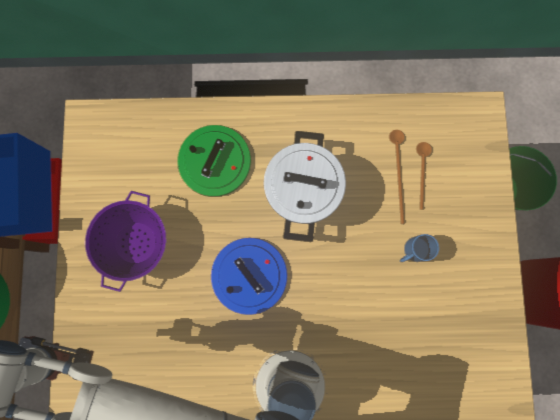

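View pics/side0.png

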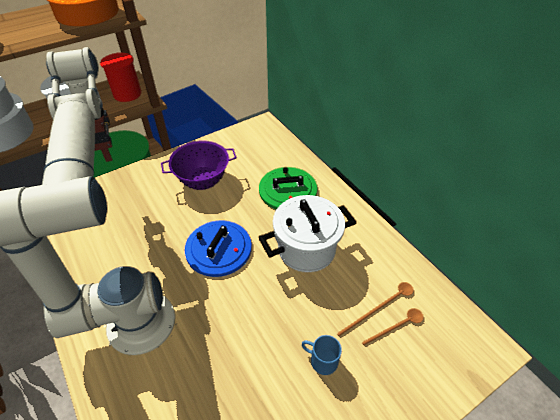

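The lid could be confused with the green lid at px (214,160) and the blue one at (250,275). The silver one at (304,183), sitting on the pot with black handles at (309,140) and (299,231), matches the description. Next I'll check it in a close crop and measure it.

```bash
cat > h.py <<'E'
from cell import *
import numpy as np, cv2
from scipy.spatial.transform import Rotation
def ray(c,uv,z):
    f=210/np.tan(np.radians(c["vertical_fov"])/2);R=np.array(c["R"]);t=np.array(c["t"])
    d=R.T@np.array([(uv[0]-c["cx"])/f,(uv[1]-c["cy"])/f,1]);o=-R.T@t
    return (o+d*(z-o[2])/d[2])[:3]
def tri(c1,p1,c2,p2):
    a,b=[(ray(c,p,0),ray(c,p,1)) for c,p in((c1,p1),(c2,p2))]
    u,v=a[1]-a[0],b[1]-b[0]
    s=np.linalg.lstsq(np.c_[u,-v],b[0]-a[0],rcond=None)[0]
    return (a[0]+s[0]*u+b[0]+s[1]*v)/2
E
python3 - <<'E'
from h import *
c=camera("top");im=c["frame"][:,:,::-1].copy()
g=im.max(2);hsv=cv2.cvtColor(im,cv2.COLOR_BGR2HSV)
x0,y0,x1,y1=250,120,360,250
def comps(m,lo):
    n,l,st,ce=cv2.connectedComponentsWithStats(m.astype(np.uint8))
    for i in range(1,n):
        if st[i,4]>lo:
            pts=np.argwhere(l==i)[:,::-1].astype(np.float32)+[x0,y0]
            yield st[i,4],pts
sub=g[y0:y1,x0:x1]
for a,p in comps(sub<45,25):
    r=cv2.minAreaRect(p.astype(np.float32)); print("dark",a,p.mean(0),r)
    b=cv2.boxPoints(r)
    if 150<a<700 and abs(p.mean(0)[1]-181)<8:
        for z in(.2085,): print([ray(c,q,z)[:2].round(4) for q in b])
sat=hsv[y0:y1,x0:x1,1]
lid=(sat<40)&(sub>90)
for a,p in comps(lid,1000):
    h=cv2.convexHull(p.astype(np.float32));e=cv2.fitEllipse(h);print("lid",a,e,ray(c,e[0],.1615))
cv2.imwrite("pics/crop1.png",cv2.resize(im[y0:y1,x0:x1],None,fx=4.5,fy=4.5,interpolation=cv2.INTER_CUBIC))
E
```

```text
lid 4853 ((304.3795166015625, 182.74261474609375), (80.82502746582031, 81.77571868896484), 91.63145446777344) [ 0.609452   -0.05464368  0.1615    ]
```

View pics/crop1.png

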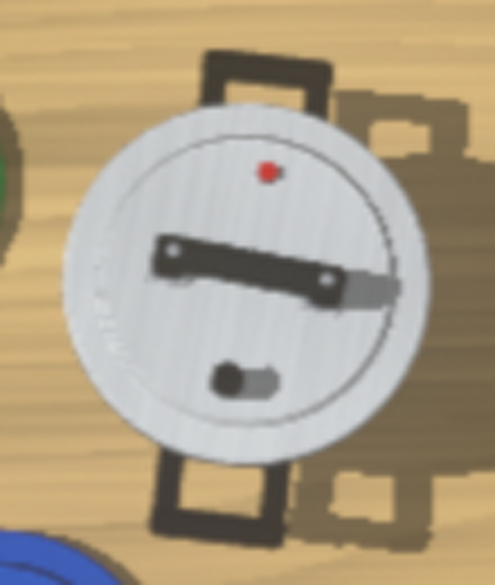

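The crop shows the silver lid with its black bar from about (285,176) to (326,184) in full-image pixels. The red plug is at (310,158) and the steam weight at (301,204). The pot handles sit above and below, so this is the right lid.

```bash
python3 - <<'E'
from h import *
c=camera("top");im=c["frame"]
g=im.max(2)
x0,y0,x1,y1=250,120,360,250
n,l,st,ce=cv2.connectedComponentsWithStats((g[y0:y1,x0:x1]<85).astype(np.uint8))
for i in range(1,n):
    if st[i,4]<25: continue
    p=np.argwhere(l==i)[:,::-1].astype(np.float32)+np.float32([x0,y0]);m=p.mean(0)
    r=cv2.minAreaRect(p);b=cv2.boxPoints(r);print(st[i,4],m,r)
    for z in(.2085,.112): 
        q=np.array([ray(c,k,z)[:2] for k in b]);e=q-np.roll(q,1,0)
        print(z,q.mean(0).round(4),np.linalg.norm(e,axis=1).round(4)[:2],np.degrees(np.arctan2(e[:2,1],e[:2,0])).round(1),"mean",ray(c,m,z)[:2].round(4))
E
```

```text
187 [308.8075  136.37968] ((308.79339599609375, 137.95693969726562), (26.936668395996094, 11.194955825805664), 6.581944465637207)
0.2085 [ 0.732  -0.0684] [0.078  0.0337] [82.1 -7.7] mean [ 0.7367 -0.0685]
0.112 [ 0.7621 -0.0749] [0.0838 0.0362] [82.1 -7.7] mean [ 0.7671 -0.0751]
268 [305.21643 179.46642] ((305.1346130371094, 179.82691955566406), (41.772735595703125, 8.236878395080566), 11.309932708740234)
0.2085 [ 0.6081 -0.0544] [0.1193 0.0241] [ 77.4 -12.2] mean [ 0.6091 -0.0547]
0.112 [ 0.629  -0.0598] [0.1282 0.0259] [ 77.4 -12.2] mean [ 0.6301 -0.0602]
32 [300.34375 204.     ] ((300.5, 204.0), (6.0, 5.0), 90.0)
0.2085 [ 0.5382 -0.0394] [0.0173 0.0142] [ -1.4 -91.1] mean [ 0.5382 -0.039 ]
0.112 [ 0.5539 -0.0438] [0.0185 0.0153] [ -1.4 -91.1] mean [ 0.5539 -0.0433]
258 [298.469   233.03488] ((298.6481628417969, 230.3824462890625), (28.503196716308594, 17.95777702331543), 6.581944942474365)
0.2085 [ 0.4632 -0.0323] [0.0799 0.0508] [82.3 -7.7] mean [ 0.4556 -0.0316]
0.112 [ 0.4733 -0.0361] [0.0859 0.0546] [82.3 -7.7] mean [ 0.4652 -0.0354]
```

>>> {"api": "jog_arm", "payload": {"steps": [{"grip": 80, "travel": [0, 0, -0.4], "turn": 1}, {"grip": 80, "travel": [0, 0, -0.4], "turn": 1}, {"grip": 80, "travel": [0, 0, -0.4], "turn": 1}, {"grip": 80, "travel": [0, 0, -0.4], "turn": 1}, {"grip": 80, "travel": [0, 0, -0.4], "turn": 1}]}}

```text
clock: 0.62
ee_pos: [0.1466, 0.5817, 0.2948]
eef_rot: [0.337, 0.942, -0.0, 0.0]
wrist_force: [0.3, -0.1, -0.0]
gripper_width: 0.0798
grasp_force: 0.0
```

>>> {"api": "jog_arm", "payload": {"steps": [{"grip": 80, "travel": [0, 0, 0], "turn": 1}, {"grip": 80, "travel": [0, 0, 0], "turn": 1}, {"grip": 80, "travel": [0, 0, 0], "turn": 1}, {"grip": 80, "travel": [0, 0, 0], "turn": 1}, {"grip": 80, "travel": [0, 0, 0], "turn": 1}]}}

```text
clock: 1.03
ee_pos: [0.1466, 0.5818, 0.2943]
eef_rot: [0.533, 0.846, -0.0, 0.0]
wrist_force: [0.1, 0.6, -0.3]
gripper_width: 0.0802
grasp_force: 0.0
```

>>> {"api": "jog_arm", "payload": {"steps": [{"grip": 80, "travel": [0, 0, 0], "turn": 1}, {"grip": 80, "travel": [0, 0, 0], "turn": 1}, {"grip": 80, "travel": [0, 0, 0], "turn": 1}, {"grip": 80, "travel": [0, 0, 0], "turn": 1}, {"grip": 80, "travel": [0, 0, 0], "turn": 1}]}}

```text
clock: 1.45
ee_pos: [0.1466, 0.5818, 0.2943]
eef_rot: [0.703, 0.711, -0.0, 0.0]
wrist_force: [-0.1, -0.1, -0.3]
gripper_width: 0.08
grasp_force: 0.0
```

>>> {"api": "jog_arm", "payload": {"steps": [{"grip": 80, "travel": [0, 0, 0], "turn": 1}, {"grip": 80, "travel": [0, 0, 0], "turn": 1}, {"grip": 80, "travel": [0, 0, 0], "turn": 0.8}, {"grip": 80, "travel": [-0.8, 0.9, 0], "turn": 0}, {"grip": 80, "travel": [-0.86, 0.99, 0], "turn": 0}]}}

```text
clock: 1.87
ee_pos: [0.1826, 0.5308, 0.2932]
eef_rot: [0.783, 0.623, -0.001, 0.0]
wrist_force: [0.2, -0.1, -0.0]
gripper_width: 0.08
grasp_force: 0.0
```

>>> {"api": "jog_arm", "payload": {"steps": [{"grip": 80, "travel": [-0.86, 0.99, 0], "turn": 0}, {"grip": 80, "travel": [-0.86, 0.99, 0], "turn": 0}, {"grip": 80, "travel": [-0.86, 0.99, 0], "turn": 0}, {"grip": 80, "travel": [-0.86, 0.99, 0], "turn": 0}, {"grip": 80, "travel": [-0.86, 0.99, 0], "turn": 0}]}}

```text
clock: 2.28
ee_pos: [0.2798, 0.3964, 0.2945]
eef_rot: [0.783, 0.622, -0.0, 0.0]
wrist_force: [1.5, -0.5, -0.3]
gripper_width: 0.0799
grasp_force: 0.0
```

>>> {"api": "jog_arm", "payload": {"steps": [{"grip": 80, "travel": [-0.86, 0.99, 0], "turn": 0}, {"grip": 80, "travel": [-0.86, 0.99, 0], "turn": 0}, {"grip": 80, "travel": [-0.86, 0.99, 0], "turn": 0}, {"grip": 80, "travel": [-0.86, 0.99, 0], "turn": 0}, {"grip": 80, "travel": [-0.86, 0.99, 0], "turn": 0}]}}

```text
clock: 2.7
ee_pos: [0.3759, 0.2636, 0.2946]
eef_rot: [0.783, 0.622, 0.0, 0.0]
wrist_force: [-0.4, 0.1, 0.0]
gripper_width: 0.0796
grasp_force: 0.0
```

>>> {"api": "jog_arm", "payload": {"steps": [{"grip": 80, "travel": [-0.86, 0.99, 0], "turn": 0}, {"grip": 80, "travel": [-0.86, 0.99, 0], "turn": 0}, {"grip": 80, "travel": [-0.86, 0.99, 0], "turn": 0}, {"grip": 80, "travel": [-0.86, 0.99, 0], "turn": 0}, {"grip": 80, "travel": [-0.86, 0.99, 0], "turn": 0}]}}

```text
clock: 3.12
ee_pos: [0.472, 0.1307, 0.2946]
eef_rot: [0.783, 0.622, 0.0, 0.0]
wrist_force: [1.3, 0.9, 0.4]
gripper_width: 0.0799
grasp_force: 0.0
```

>>> {"api": "jog_arm", "payload": {"steps": [{"grip": 80, "travel": [-0.86, 0.99, 0], "turn": 0}, {"grip": 80, "travel": [-0.86, 0.99, 0], "turn": 0}, {"grip": 80, "travel": [-0.86, 0.99, 0], "turn": 0}, {"grip": 80, "travel": [-0.86, 0.99, 0], "turn": 0}, {"grip": 80, "travel": [0, 0, 0], "turn": 0}]}}

```text
clock: 3.53
ee_pos: [0.5502, 0.0216, 0.2927]
eef_rot: [0.785, 0.62, -0.001, 0.0]
wrist_force: [0.6, -0.0, -0.8]
gripper_width: 0.0799
grasp_force: 0.0
```

```bash
python3 - <<'E'
from h import *
s=sense();R=Rotation.from_quat(s["eef_rot"]).as_matrix();print(s["ee_pos"],np.degrees(np.arctan2(R[1,1],R[0,1])),s["q"])
print((R.T@(np.array([.609,-.0546,.2085])-s["ee_pos"]))/.025)
c=camera("wrist");cv2.imwrite("pics/w1.png",c["frame"][:,:,::-1]);print(c["mount"],c["vertical_fov"],c["cx"],c["cy"])
E
```

```text
[0.55015715 0.02158579 0.29274888] -13.431911428821875 [-0.02141919 -0.02520965  1.26403425 -0.00205694  1.90468124  0.21233797]
[-2.40956988  3.00213506  3.37113694]
[[-3.81463506e-04 -9.67041345e-01 -2.54619111e-01  6.93889739e-02]
 [ 9.99999899e-01 -4.29677124e-04  1.33737315e-04 -3.81045184e-04]
 [-2.38733520e-04 -2.54619034e-01  9.67041411e-01 -1.38692285e-01]
 [ 0.00000000e+00  0.00000000e+00  0.00000000e+00  1.00000000e+00]] 65.70646984690485 281.525402942424 211.74166125961807
```

View pics/w1.png

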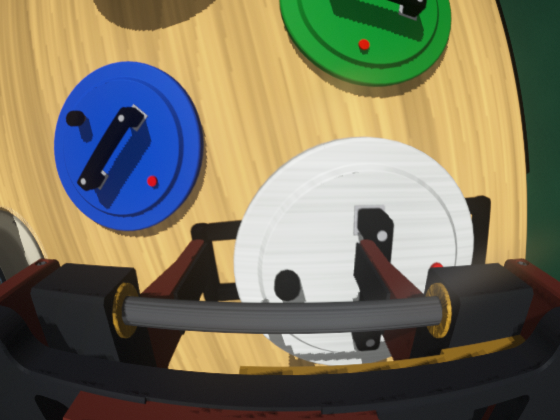

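The wrist view shows the bar between screws at (382,236) and (370,343), parallel to the tool's x. I'll move above it and cross-check its position from those screws.

>>> {"api": "jog_arm", "payload": {"steps": [{"grip": 70, "travel": [-0.6, 0.75, 0], "turn": 0}, {"grip": 60, "travel": [-0.6, 0.75, 0], "turn": 0}, {"grip": 60, "travel": [-0.6, 0.75, 0], "turn": 0}, {"grip": 60, "travel": [-0.6, 0.75, 0], "turn": 0}, {"grip": 60, "travel": [0, 0, 0], "turn": 0}]}}

```text
clock: 4.0
ee_pos: [0.6086, -0.0514, 0.2932]
eef_rot: [0.784, 0.621, -0.001, -0.0]
wrist_force: [0.0, 0.2, -1.1]
gripper_width: 0.0605
grasp_force: 0.0
```

```bash
python3 - <<'E'
from h import *
c=camera("wrist");M=np.array(c["mount"]);f=210/np.tan(np.radians(c["vertical_fov"])/2)
p=np.array([.55016,.02159,.29275]);a=np.radians(-13.43)
R=np.c_[[-np.sin(a),np.cos(a),0],[np.cos(a),np.sin(a),0],[0,0,-1]]
for u in((382,236),(370,343)):
    d=np.array([u[0]-c["cx"],u[1]-c["cy"]]);r=np.hypot(*d);th=r/f
    v=R@M[:3,:3]@np.r_[d/r*np.sin(th),np.cos(th)];o=p+R@M[:3,3]
    print(o+v*(.2085-o[2])/v[2])
s=sense();R=Rotation.from_quat(s["eef_rot"]).as_matrix();print(s["ee_pos"],np.degrees(np.arctan2(R[1,1],R[0,1])))
print((R.T@(np.array([.609,-.0546,.2085])-s["ee_pos"]))/.025)
E
```

```text
[ 0.62113051 -0.00372238  0.2085    ]
[ 0.5997772  -0.10093076  0.2085    ]
[ 0.60782327 -0.04982294  0.29356893] -13.208043572180681
[-0.17526387  0.09601059  3.40257973]
```

>>> {"api": "jog_arm", "payload": {"steps": [{"grip": 60, "travel": [-0.12, 0.1, 0.8], "turn": -0.1}, {"grip": 50, "travel": [0, 0, 0.8], "turn": 0}, {"grip": 40, "travel": [0, 0, 0.8], "turn": 0}, {"grip": 40, "travel": [0, 0, 0.8], "turn": 0}, {"grip": 40, "travel": [0, 0, 0.8], "turn": 0}]}}

```text
clock: 4.47
ee_pos: [0.6086, -0.0511, 0.1943]
eef_rot: [0.78, 0.626, 0.0, -0.0]
wrist_force: [-0.4, 0.0, 0.0]
gripper_width: 0.0406
grasp_force: 0.0
```

>>> {"api": "jog_arm", "payload": {"steps": [{"grip": 40, "travel": [0, 0, 0], "turn": 0}, {"grip": 18, "travel": [0, 0, 0], "turn": 0}, {"grip": 15, "travel": [0, 0, 0], "turn": 0}, {"grip": 15, "travel": [0, 0, 0], "turn": 0}, {"grip": 15, "travel": [0, 0, 0], "turn": 0}], "force": 50}}

```text
clock: 4.88
ee_pos: [0.6099, -0.0527, 0.1967]
eef_rot: [0.78, 0.625, 0.001, 0.001]
wrist_force: [0.5, 0.9, 0.8]
gripper_width: 0.0218
grasp_force: 50.0
```

>>> {"api": "jog_arm", "payload": {"steps": [{"grip": 15, "travel": [0, 0, 0.1], "turn": 0}, {"grip": 15, "travel": [0, 0, 0.1], "turn": 0}, {"grip": 15, "travel": [0, 0, 0.08], "turn": 0}, {"grip": 15, "travel": [0, 0, 0], "turn": 0}, {"grip": 15, "travel": [0, 0, 0], "turn": 0}]}}

```text
clock: 5.3
ee_pos: [0.61, -0.0527, 0.1906]
eef_rot: [0.781, 0.625, 0.002, 0.001]
wrist_force: [-2.7, 2.4, 10.2]
gripper_width: 0.0216
grasp_force: 50.0
```

>>> {"api": "jog_arm", "payload": {"steps": [{"grip": 15, "travel": [0, 0, 0.04], "turn": 0.5}, {"grip": 15, "travel": [0, 0, 0], "turn": 0.8}, {"grip": 15, "travel": [0, 0, 0], "turn": 0.8}, {"grip": 15, "travel": [0, 0, 0], "turn": 0.8}, {"grip": 15, "travel": [0, 0, 0], "turn": 0.8}], "force": 60}}

```text
clock: 5.72
ee_pos: [0.6106, -0.053, 0.1906]
eef_rot: [0.871, 0.491, 0.003, 0.002]
wrist_force: [0.7, 0.1, 12.2]
gripper_width: 0.0221
grasp_force: 61.0
```

```bash
python3 - <<'E'
from h import *
s=sense();R=Rotation.from_quat(s["eef_rot"]).as_matrix();print(s["ee_pos"],np.degrees(np.arctan2(R[1,1],R[0,1])),s["wrist_force"],s["ft_torque"])
c=camera("top");cv2.imwrite("pics/t2.png",cv2.resize(c["frame"][110:260,230:380,::-1],None,fx=3.5,fy=3.5))
E
```

```text
[ 0.61061044 -0.05297924  0.19060091] -31.1948406629863 [ 0.71746806  0.14056964 12.24736098] [0.00162456 0.32339913 1.37907042]
```

View pics/t2.png

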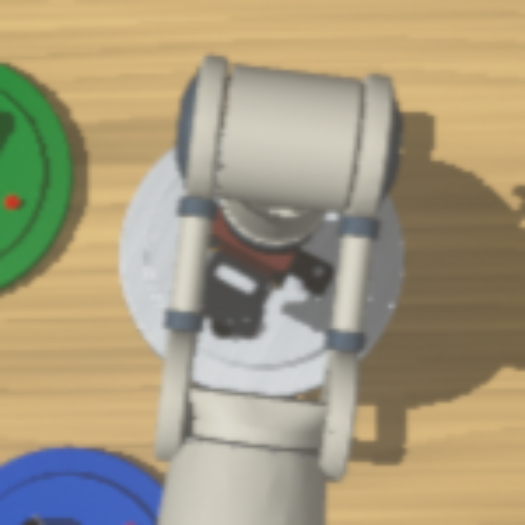

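The arm hides most of it, but the bar's end at about (315,270) in the crop has moved along with the lid. I'll keep turning.

>>> {"api": "jog_arm", "payload": {"steps": [{"grip": 15, "travel": [0, 0, 0], "turn": 0.8}, {"grip": 15, "travel": [0, 0, 0], "turn": 0.8}, {"grip": 15, "travel": [0, 0, 0], "turn": 0.8}, {"grip": 15, "travel": [0, 0, 0], "turn": 0.8}, {"grip": 15, "travel": [0, 0, 0], "turn": 0.8}]}}

```text
clock: 6.18
ee_pos: [0.6107, -0.053, 0.1906]
eef_rot: [0.943, 0.332, 0.003, 0.002]
wrist_force: [-0.0, 0.0, 12.7]
gripper_width: 0.0217
grasp_force: 61.0
```

>>> {"api": "jog_arm", "payload": {"steps": [{"grip": 15, "travel": [0, 0, 0], "turn": 0.8}, {"grip": 15, "travel": [0, 0, 0], "turn": 0.8}, {"grip": 15, "travel": [0, 0, 0], "turn": 0.8}, {"grip": 15, "travel": [0, 0, 0], "turn": 0.8}, {"grip": 15, "travel": [0, 0, 0], "turn": 0.8}]}}

```text
clock: 6.6
ee_pos: [0.6107, -0.053, 0.1906]
eef_rot: [0.987, 0.163, 0.003, 0.001]
wrist_force: [-0.1, -0.1, 12.3]
gripper_width: 0.0219
grasp_force: 61.0
```

```bash
python3 - <<'E'
from h import *
s=sense();R=Rotation.from_quat(s["eef_rot"]).as_matrix();print(s["ee_pos"],np.degrees(np.arctan2(R[1,1],R[0,1])),s["wrist_force"],s["ft_torque"],s["gripper_width"],s["q"])
c=camera("wrist");cv2.imwrite("pics/w2.png",c["frame"][:,:,::-1])
E
```

```text
[ 0.61069899 -0.05304204  0.19058631] -71.19916155600534 [-0.10098888 -0.12071749 12.25289317] [-0.12128508  0.24060467  1.46483014] 0.021927119999260537 [-1.42096363e-01  1.15869341e-01  1.29968302e+00 -6.50799046e-05
  1.71927941e+00  1.10054423e+00]
```

View pics/w2.png

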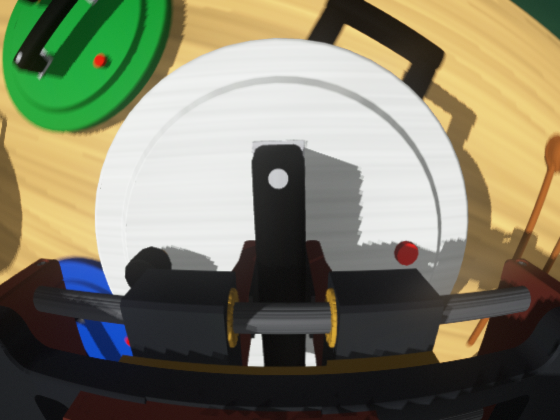

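The bar is still aligned with the tool, with its screw at (278,178), so nothing has slipped. The pot handle at (375,45) is still about 26° ahead.

>>> {"api": "jog_arm", "payload": {"steps": [{"grip": 15, "travel": [0, 0, 0], "turn": 0.8}, {"grip": 15, "travel": [0, 0, 0], "turn": 0.8}, {"grip": 15, "travel": [0, 0, 0], "turn": 0.8}, {"grip": 15, "travel": [0, 0, 0], "turn": 0.8}, {"grip": 15, "travel": [0, 0, 0], "turn": 0.8}]}}

```text
clock: 7.07
ee_pos: [0.6108, -0.0532, 0.1906]
eef_rot: [1.0, -0.011, 0.004, 0.001]
wrist_force: [0.3, -1.2, 12.1]
gripper_width: 0.0218
grasp_force: 61.0
```

>>> {"api": "jog_arm", "payload": {"steps": [{"grip": 15, "travel": [0, 0, 0], "turn": 0.6}, {"grip": 15, "travel": [0, 0, 0], "turn": 0.6}, {"grip": 15, "travel": [0, 0, 0], "turn": 0.2}, {"grip": 15, "travel": [0, 0, 0], "turn": 0}, {"grip": 15, "travel": [0, 0, 0], "turn": 0}]}}

```text
clock: 7.48
ee_pos: [0.6108, -0.0535, 0.1906]
eef_rot: [0.998, -0.07, 0.004, 0.001]
wrist_force: [0.6, -1.7, 11.2]
gripper_width: 0.0218
grasp_force: 60.3
```

```bash
python3 - <<'E'
from h import *
s=sense();R=Rotation.from_quat(s["eef_rot"]).as_matrix();print(s["ee_pos"],np.degrees(np.arctan2(R[1,1],R[0,1])),s["wrist_force"],s["ft_torque"],s["gripper_width"],s["q"])
c=camera("wrist");cv2.imwrite("pics/w3.png",c["frame"][:,:,::-1])
E
```

```text
[ 0.61078897 -0.05348607  0.19063007] -98.06892230997194 [ 0.5676671  -1.66776516 11.19321611] [-0.32821282  0.36308266  0.95796531] 0.021785622079723708 [-1.42431170e-01  1.15933330e-01  1.29953854e+00 -7.50292302e-04
  1.71900469e+00  1.56907830e+00]
```

View pics/w3.png

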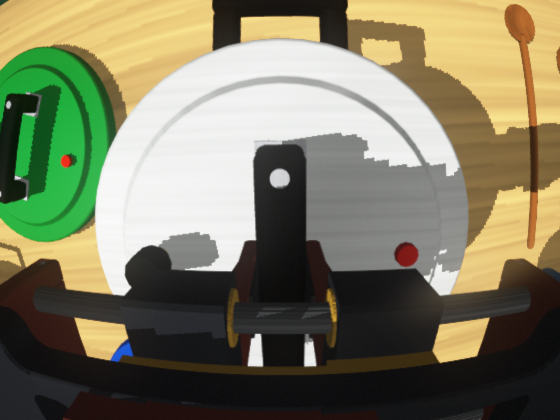

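The handle loop is centred at (281,20) and the bar at (279,150), so the bar is on the line. Releasing now.

>>> {"api": "jog_arm", "payload": {"steps": [{"grip": 30, "travel": [0, 0, 0], "turn": 0}, {"grip": 45, "travel": [0, 0, 0], "turn": 0}, {"grip": 45, "travel": [0, 0, 0], "turn": 0}, {"grip": 45, "travel": [0, 0, 0], "turn": 0}, {"grip": 45, "travel": [0, 0, 0], "turn": 0}]}}

```text
clock: 7.95
ee_pos: [0.6095, -0.0532, 0.1869]
eef_rot: [0.997, -0.071, 0.0, 0.0]
wrist_force: [-0.3, -0.0, 5.8]
gripper_width: 0.0446
grasp_force: 2.6
```

>>> {"api": "jog_arm", "payload": {"steps": [{"grip": 45, "travel": [0, 0, -0.6], "turn": 0}, {"grip": 45, "travel": [0, 0, -0.8], "turn": 0}, {"grip": 45, "travel": [0, 0, -0.8], "turn": 0}, {"grip": 45, "travel": [0, 0, -0.8], "turn": 0}, {"grip": 45, "travel": [0, 0, -0.8], "turn": 0}]}}

```text
clock: 8.37
ee_pos: [0.609, -0.0529, 0.281]
eef_rot: [0.997, -0.071, -0.001, -0.0]
wrist_force: [-0.0, -0.8, -0.2]
gripper_width: 0.0449
grasp_force: 0.0
```

>>> {"api": "jog_arm", "payload": {"steps": [{"grip": 45, "travel": [0.4, 1, -0.5], "turn": 0}, {"grip": 45, "travel": [0.4, 1, -0.5], "turn": 0}, {"grip": 45, "travel": [0.4, 1, 0], "turn": 0}, {"grip": 45, "travel": [0.4, 1, 0], "turn": 0}, {"grip": 45, "travel": [0.4, 1, 0], "turn": 0}]}}

```text
clock: 8.78
ee_pos: [0.6413, -0.1849, 0.3055]
eef_rot: [0.997, -0.071, -0.001, -0.0]
wrist_force: [-0.2, 0.5, 1.3]
gripper_width: 0.045
grasp_force: 0.0
```

>>> {"api": "jog_arm", "payload": {"steps": [{"grip": 45, "travel": [0.4, 1, 0], "turn": 0}, {"grip": 45, "travel": [0.4, 1, 0], "turn": 0}, {"grip": 45, "travel": [0.4, 1, 0], "turn": 0}, {"grip": 45, "travel": [0.4, 1, 0], "turn": 0}, {"grip": 45, "travel": [0, 0, 0], "turn": 0}]}}

```text
clock: 9.2
ee_pos: [0.6663, -0.2934, 0.3018]
eef_rot: [0.997, -0.073, -0.003, -0.0]
wrist_force: [-0.7, 0.1, -1.1]
gripper_width: 0.045
grasp_force: 0.0
```

```bash
python3 - <<'E'
from h import *
c=camera("top");d=camera("side");im=c["frame"];g=im.max(2)
x0,y0,x1,y1=250,120,360,250
n,l,st,ce=cv2.connectedComponentsWithStats((g[y0:y1,x0:x1]<85).astype(np.uint8))
for i in range(1,n):
    if st[i,4]<25: continue
    p=np.argwhere(l==i)[:,::-1].astype(np.float32)+np.float32([x0,y0]);m=p.mean(0)
    b=cv2.boxPoints(cv2.minAreaRect(p));q=np.array([ray(c,k,.2065)[:2] for k in b]);e=q-np.roll(q,1,0)
    print(st[i,4],m,q.mean(0).round(4),np.degrees(np.arctan2(e[:2,1],e[:2,0])).round(1))
a=cv2.resize(im[110:260,230:380],(400,400));b=cv2.resize(d["frame"][170:300,245:375],(400,400))
cv2.imwrite("pics/f1.png",np.hstack([a,b])[:,:,::-1])
E
```

```text
192 [308.8021 136.4948] [ 0.7321 -0.0681] [84.1 -5.8]
246 [305.04065 180.35365] [ 0.607 -0.054] [83.1 -7. ]
35 [280.42856 178.05714] [0.6152 0.016 ] [ -1.  -91.1]
251 [298.3984  233.34264] [ 0.462  -0.0323] [82.1 -7.9]
```

View pics/f1.png

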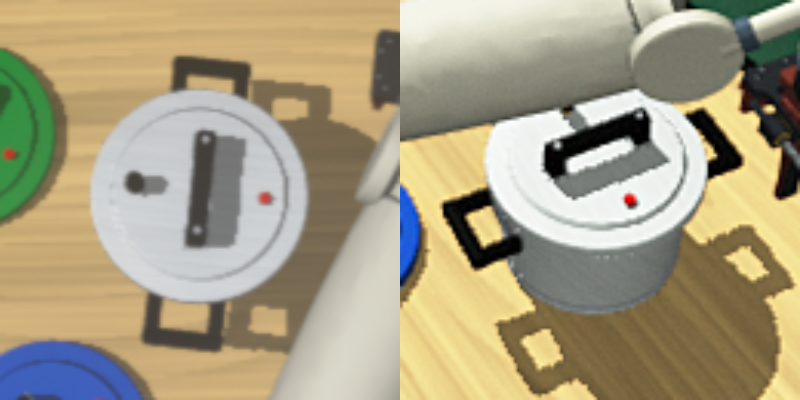

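The bar is at about -7.0° and the handle line at -7.5°, so they are aligned. A 2 mm spring-up is too small to see in the images, so I'll check the lock by touching the flat lightly with the open fingertips. Contact should come at TCP z ≈ 0.1885 if locked, or 0.1865 if not.

>>> {"api": "jog_arm", "payload": {"steps": [{"grip": 45, "travel": [-0.4, -1, 0], "turn": 0}, {"grip": 45, "travel": [-0.4, -1, 0], "turn": 0}, {"grip": 45, "travel": [-0.4, -1, 0], "turn": 0}, {"grip": 45, "travel": [-0.4, -1, 0], "turn": 0}, {"grip": 45, "travel": [-0.4, -1, 0], "turn": 0}]}}

```text
clock: 9.72
ee_pos: [0.6339, -0.1548, 0.3068]
eef_rot: [0.998, -0.07, 0.0, -0.0]
wrist_force: [0.5, -0.1, -0.1]
gripper_width: 0.045
grasp_force: 0.0
```

>>> {"api": "jog_arm", "payload": {"steps": [{"grip": 45, "travel": [-0.4, -1, 0], "turn": 0}, {"grip": 45, "travel": [-0.4, -1, 0], "turn": 0}, {"grip": 45, "travel": [-0.4, -1, 0], "turn": 0}, {"grip": 45, "travel": [-0.4, -1, 0], "turn": 0}, {"grip": 45, "travel": [0, 0, 0], "turn": 0}]}}

```text
clock: 10.13
ee_pos: [0.6079, -0.0471, 0.3079]
eef_rot: [0.998, -0.068, 0.001, -0.001]
wrist_force: [0.0, 0.7, 0.6]
gripper_width: 0.0451
grasp_force: 0.0
```

>>> {"api": "jog_arm", "payload": {"steps": [{"grip": 45, "travel": [0, 0, 0.9], "turn": 0}, {"grip": 45, "travel": [0, 0, 0.9], "turn": 0}, {"grip": 45, "travel": [0, 0, 0.9], "turn": 0}, {"grip": 45, "travel": [0, 0, 0.9], "turn": 0}, {"grip": 45, "travel": [0, 0, 0.6], "turn": 0}]}}

```text
clock: 10.55
ee_pos: [0.6082, -0.0521, 0.199]
eef_rot: [0.998, -0.07, -0.001, -0.0]
wrist_force: [-0.2, -0.6, -0.2]
gripper_width: 0.0448
grasp_force: 0.0
```

>>> {"api": "jog_arm", "payload": {"steps": [{"grip": 45, "travel": [0, 0, 0], "turn": 0}, {"grip": 45, "travel": [0, 0, 0], "turn": 0}, {"grip": 45, "travel": [0, 0, 0], "turn": 0}, {"grip": 45, "travel": [0, 0, 0], "turn": 0}, {"grip": 45, "travel": [0, 0, 0], "turn": 0}]}}

```text
clock: 10.97
ee_pos: [0.6099, -0.053, 0.2036]
eef_rot: [0.997, -0.071, 0.001, 0.0]
wrist_force: [-0.6, -0.3, -0.7]
gripper_width: 0.0449
grasp_force: 0.0
```

>>> {"api": "jog_arm", "payload": {"steps": [{"grip": 45, "travel": [0, 0, 0.2], "turn": 0}, {"grip": 45, "travel": [0, 0, 0.2], "turn": 0}, {"grip": 45, "travel": [0, 0, 0.12], "turn": 0}, {"grip": 45, "travel": [0, 0, 0], "turn": 0}, {"grip": 45, "travel": [0, 0, 0], "turn": 0}]}}

```text
clock: 11.38
ee_pos: [0.6094, -0.053, 0.1889]
eef_rot: [0.997, -0.071, 0.0, -0.0]
wrist_force: [1.2, 0.7, -0.9]
gripper_width: 0.0452
grasp_force: 0.0
```

>>> {"api": "jog_arm", "payload": {"steps": [{"grip": 45, "travel": [0, 0, 0.02], "turn": 0}, {"grip": 45, "travel": [0, 0, 0.02], "turn": 0}, {"grip": 45, "travel": [0, 0, 0], "turn": 0}, {"grip": 45, "travel": [0, 0, 0], "turn": 0}, {"grip": 45, "travel": [0, 0, 0], "turn": 0}]}}

```text
clock: 11.8
ee_pos: [0.6094, -0.053, 0.188]
eef_rot: [0.997, -0.071, 0.0, 0.0]
wrist_force: [-0.7, -0.5, 3.6]
gripper_width: 0.0447
grasp_force: 2.1
```

>>> {"api": "jog_arm", "payload": {"steps": [{"grip": 45, "travel": [0, 0, 0.02], "turn": 0}, {"grip": 45, "travel": [0, 0, 0.02], "turn": 0}, {"grip": 45, "travel": [0, 0, 0], "turn": 0}, {"grip": 45, "travel": [0, 0, 0], "turn": 0}, {"grip": 45, "travel": [0, 0, 0], "turn": 0}]}}

```text
clock: 12.22
ee_pos: [0.6094, -0.053, 0.1869]
eef_rot: [0.997, -0.071, 0.0, 0.0]
wrist_force: [-0.9, 0.2, 5.7]
gripper_width: 0.0446
grasp_force: 2.6
```

Contact came between 0.1889 and 0.188 with 3.6 N, which is the locked height. I'll retract and hand in.

>>> {"api": "jog_arm", "payload": {"steps": [{"grip": 45, "travel": [0, 0, -0.2], "turn": 0}, {"grip": 45, "travel": [0, 0, -0.8], "turn": 0}, {"grip": 45, "travel": [0, 0, -0.9], "turn": 0}, {"grip": 45, "travel": [0, 0, -0.9], "turn": 0}, {"grip": 45, "travel": [0, 0, -0.9], "turn": 0}]}}

```text
clock: 12.63
ee_pos: [0.6091, -0.0529, 0.2791]
eef_rot: [0.997, -0.071, -0.001, -0.0]
wrist_force: [0.2, -0.5, -1.3]
gripper_width: 0.0451
grasp_force: 0.0
```

>>> {"api": "jog_arm", "payload": {"steps": [{"grip": 45, "travel": [0, 0, -0.5], "turn": 0}, {"grip": 45, "travel": [0, 0, 0], "turn": 0}, {"grip": 45, "travel": [0, 0, 0], "turn": 0}, {"grip": 45, "travel": [0, 0, 0], "turn": 0}, {"grip": 45, "travel": [0, 0, 0], "turn": 0}]}}

```text
clock: 13.05
ee_pos: [0.609, -0.0529, 0.2893]
eef_rot: [0.997, -0.071, -0.002, -0.0]
wrist_force: [0.1, -0.1, 0.1]
gripper_width: 0.0449
grasp_force: 0.0
```

```bash
python3 -c "
from cell import *
print(sense()['ee_pos'],sense()['wrist_force']);print(close_job())"
```

```text
[ 0.60903132 -0.05293985  0.28932582] [ 0.05766166 -0.14221631  0.07160123]
the job is handed in; nothing more can be done
None
```

The lid is pressed, turned and sprung up into its lock, with the bar within about 1° of the line of the pot's handles; a light touch found the lid at its locked height, the arm is clear, and the job was handed in at about 13 s (no verdict was returned).

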